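# Wind out the disc tray and hold the spring probe on its hub

## Robot

A 6-joint arm with a two-finger parallel gripper is mounted at the origin on the work surface. World frame = base frame: x ahead of the robot, y to its left, z up, the work surface at z = 0. Lengths are in m, angles in rad, forces in N, time in s.
With the tool pointing down it reaches from about 0.275 to 0.825 m from the base axis. Payload 4.9 kg.
Tool frame: the origin (TCP) lies at the centre of the arm's flange, where the gripper is bolted on; the fingertips stand 173 mm ahead of it and the grasp point (between the pads) lies 155 mm ahead of it; z points along the fingers, y is the line along which they close (so a half turn about z gives the same grasp; the last joint's range is limited). The gripper opens to 85 mm and grips with 20 to 120 N. Pads are 22 mm wide; open, the fingers measure 114 mm over their backs; the gripper's body (76 mm by 85 mm) begins 54 mm behind the grasp point. The pads swing forward as they close: fully open they stand 13 mm farther back than shut.
Start: joints at [1.021, 0.326, -0.193, 1.052, 0, 1.437], TCP at [0.222, 0.503, 0.405] pointing down, gripper open.
Joint ranges: [-2.65, 2.65], [-0.97, 1.79], [-1.3, 1.35], [-1.93, 2.1], [-1.47, 1.37], [-3.14, 3.14]. Speed limits (rad/s): [2.57, 2.57, 3.14, 3.14, 3.14, 3.14].

## Interface

Orientations are given as [roll, pitch, yaw] about the fixed x, y, z axes, in that order (R = Rz(yaw) Ry(pitch) Rx(roll)).
In Python, from cell import robot, vision, job gives the robot as it stands. The module is installed in compiled form; this text tells all that it offers.
- The arm moves only by the shell command python3 -m pendant 'ROWS'. ROWS is a JSON object of lists of equal length, an entry for each row: "fingers": the opening, from 0 (shut) to 1 (fully open); "xyz": the shift along the tool's x, y, z in m, a list of three; "turn": the turn about the tool's z in degrees. In form: {"fingers": [fingers, ...], "xyz": [[x, y, z], ...], "turn": [turn, ...]}. A call has 1 to 20 rows; each row shifts and turns the commanded pose from where the row before left it, along the tool's axes as they then stand; what a row does not reach is not made up. A row lasts 1/12 s, in which the tool goes at most 41.7 mm and 7.16 degrees, less where a joint would pass 70% of its speed; a pose out of reach is approached as far as the arm can. A call with a gripper value outside its range is refused whole. The fingers move at their own pace and stop on an object; the grip force is fixed at half the most. Time passes only in rows, so rows that do not move let the fingers close. It gives the time, the measured TCP pose, the force, the opening and the grip force at its end, in the units of the state.
- robot.get_state(): the state, without advancing time (a new reading comes with each control period).
- vision.get_image(name): name is "scene" or "side" or "wrist"; returns the picture (400x640x3 uint8, red, green, blue); there is no depth.
- vision.camera_model(name): a dict with "fovy" (degrees; the focal length in pixels is half the picture's height over the tangent of half this angle, whatever the lens; pixels are square), "cx", "cy" (the principal point, pixels), "k1" (the pictures are not rectified: a ray, as slopes to the right and down, at radius r is drawn at 1 + k1 r^2 times it, then the intrinsics apply), "xyz" and "rotation" of the camera in the world; the wrist camera has in their place "hand_eye" (4x4, takes a point from camera to tool coordinates, whose origin is the TCP and whose axes are the flange's). Camera axes: x right, y up, looking along -z (the intrinsics and any distortion apply to the point x, -y, -z); pixel columns grow to the right and rows downward; lengths in m; the calibration is good to about 2 mm. A picture is of the moment at which its call begins: read the wrist's pose just before it. camera_model takes no time and is no camera call.
- job.sign_off(): hands the job in; it is judged then, once.
The state is a dict: "t": time; "qpos": joint angles; "dq": joint speeds; "joint_efforts": joint torques, N m; "tcp_pos": TCP position; "tool_rot": TCP orientation; "contact_force": force on the tool from outside, world axes, zero at the start; "torque": the same for the moment, N m; "grip_width": finger opening in m; "gripper_force": force on a finger pad.
Only numpy, scipy, OpenCV 4.12 (cv2) and the standard library are available. Lean on these libraries where they do the work, as an engineer would, in place of code of your own. Each camera call takes 0.05 s, during which the arm holds its last target. There are 200 camera calls.

## Task

Turn the handwheel on top of the disc reader clockwise to wind the disc tray out until the mark on the tray's edge lines up with the blade of the index clamp (move the tray only with the wheel, do not pull or push it), and let go of the wheel. Then take the pen probe out of its leaning stand and hold it upright, tip down, on the middle of the steel hub at the centre of the disc, pressing gently with about 4 N so that its spring tip is roughly half-way in. Finish while still holding it there; do not knock the other things on the bench about.

Things in the scene. Friction and masses are not known exactly. Their poses are not given: they have to be found in the camera images.
- station: disc reader, white case with dark teal top, fixed: 240 deep, 260 wide, top 113 above the bench. Origin on the bench under the middle of its front face; local -x is the way the tray comes out (roughly world +y), z up. In front is a black table 120 long, 180 wide, 42 high, over which the tray slides out of a slot (130 wide, from 45 to 85 above the bench).
- tray: black tray, 110 wide, 10 thick, top 58 above the bench, with a clear disc of 90 diameter clamped by the steel hub. Origin on the hub axis at bench height, axes as the reader's. The hub starts 17 to 30 inside the case and must come 45 to 65 out of the front face. Only the handwheel may move it: fingers or arm must not press on it (over 3 N).
- wheel: round grey knurled handwheel on the reader's top, diameter 54, rim 24 thick with 23 of free room beneath it; vertical axis 60 behind the front face. Origin on its axis, 114 above the bench. Clockwise from above moves the tray out 22 mm per radian (138 mm a turn), no backlash; it takes about 0.17 N m and stays where it is left. From the start, 2.5 to 4.4 rad are to be turned.
- wheel_grip (a point): centre of the handwheel's rim, on its axis, half-way up the rim: the point to grip, 148 above the bench
- tray_mark (a point): the short raised aluminium line across the tray's edge, beside the hub, 61 above the bench (outer end); it is level with the hub axis along the travel and 55 to its local +y side
- index_tip (a point): tip of the thin steel blade of the index clamp (aluminium block 16 x 14 x 22 with a screw on top, fixed on the black table beside the tray, top 70 above the bench). Axes as the reader's: local x is along the tray's travel. Lined up means the tray mark has the same local x as this tip.
- spot (a point): middle of the flat top of the steel hub (diameter 24, marked with a ring of 12 diameter) at the centre of the disc, 72 above the bench; moves with the tray
- stand: fixed stand: steel base 90 x 70 x 14 and a square aluminium socket that leans 20 degrees from vertical, its top towards the stand's local -x (roughly away from the robot). Origin under the centre of the base.
- socket (a point): centre of the socket's mouth, 88 above the bench; the probe's collar rests on this rim, the socket is 45 long and the probe slides out along the socket's leaning axis (the probe's own z)
- probe: pen probe, 151 long, 160 g, standing in the socket, tip down. Origin at the end of the extended tip; z along the pen to its top. From the tip: spring tip diameter 8, 16 out; barrel diameter 18 up to 65, collar diameter 28 from 65 to 73, round black grip diameter 22 from 73 to 145. The tip starts to move at 1 N, 0.5 N more per mm, 12 travel (7 N) to its stop, then rigid.
- probe_grip (a point): the middle of the probe's black grip, on its axis, 109 from the extended tip: the point to grip. z along the pen towards its top.
- probe_tip (a point): the very end of the probe's spring tip (moves with the tip as it is pushed in, up to 12). Axes as the probe's.
- driver: screwdriver lying on the bench, 150 long, bystander
- mouse: computer mouse, bystander
- keyboard: keyboard, 130 x 420 x 20, bystander
- sparedisc: clear spare disc, diameter 90, lying flat, bystander
- cleaner: white plastic bottle, diameter 60, 150 tall, bystander
- weight: brass check weight, diameter 40, 60 tall, bystander
- partsbox: grey parts box 80 x 80 x 35, fixed, bystander; it and the stand may be in either of two places left of the reader
There are look-alikes about, which are no part of the job. Leave any turquoise look-alike of the probe alone. Several things look just like the stand: the one meant starts nearest to the robot's base.

How it is judged:
By the outcome, as a careful person would: the job done as asked, in the order asked, and still so for the second after the job is handed in, while the arm keeps its last pose, push and grip.
It also fails if it takes over 72 s, if anything falls off the work surface, if the arm or the gripper's body presses on something with over 40 N, if the wrist force passes 120 N, or if a joint passes its speed limit or range.

## Working session

There is one attempt and no reset: what is moved stays moved. The work goes in short steps, Python scripts to look and compute and a shell command to move; the robot and the scene stay as the last step left them, time stands still between calls to the robot, and variables do not carry over. Pictures are saved under pics/ and viewed, at most 10 in all, crops included, and the job is handed in when it is done.

```bash
mkdir -p pics
cat > h.py <<'E'
import numpy as np, cv2
from cell import robot, vision, job
from scipy.spatial.transform import Rotation as R
def st():
    s=robot.get_state(); return s
def cam(name,s=None):
    m=vision.camera_model(name)
    if name=='wrist':
        s=s or st(); T=np.eye(4); T[:3,:3]=toR(s['tool_rot']); T[:3,3]=s['tcp_pos']
        C=T@np.array(m['hand_eye'])
    else:
        C=np.eye(4); r=np.array(m['rotation'],float)
        C[:3,:3]=r if r.shape==(3,3) else toR(r); C[:3,3]=m['xyz']
    return m,C
def toR(r):
    r=np.array(r,float)
    return r if r.shape==(3,3) else R.from_euler('xyz',r).as_matrix()
def K(m):
    f=200/np.tan(np.radians(m['fovy'])/2); return np.array([[f,0,m['cx']],[0,f,m['cy']],[0,0,1]])
def ray(mc,px):
    m,C=mc; d=np.array([m['k1'],0,0,0,0.])
    u=cv2.undistortPointsIter(np.array([[px]],float),K(m),d,None,None,(3,100,1e-12))[0,0]
    v=C[:3,:3]@np.array([u[0],-u[1],-1]); return C[:3,3],v/np.linalg.norm(v)
def onz(mc,px,z):
    o,v=ray(mc,px); return o+v*(z-o[2])/v[2]
def proj(mc,p):
    m,C=mc; q=C[:3,:3].T@(np.array(p)-C[:3,3]); a,b=q[0]/-q[2],-q[1]/-q[2]
    g=1+m['k1']*(a*a+b*b); k=K(m); return np.array([k[0,0]*a*g+m['cx'],k[0,0]*b*g+m['cy']])
def tri(rays):
    A=0;B=0
    for o,v in rays:
        P=np.eye(3)-np.outer(v,v);A=A+P;B=B+P@o
    return np.linalg.solve(A,B)
def save(im,fn): cv2.imwrite('pics/'+fn,im[:,:,::-1])
E
python3 - <<'E'
from h import *
s=st(); print(s)
for n in ['scene','side','wrist']:
    print(n,vision.camera_model(n)); im=vision.get_image(n); np.save(n+'0.npy',im); save(im,n+'0.png')
E
```

```text
{'t': 0.0, 'qpos': array([ 1.02079454e+00,  3.26987934e-01, -1.93620508e-01,  1.05200554e+00,
       -1.05256405e-05,  1.43662235e+00]), 'dq': array([ 7.20943779e-04, -2.56034544e-04,  4.80858339e-04, -4.49216385e-04,
        6.10933932e-04,  3.59531295e-05]), 'joint_efforts': array([-8.97704231e-04, -4.43403125e+01,  2.62436396e+01,  1.55947247e-02,
       -3.05451968e-04, -4.75807809e-06]), 'tcp_pos': array([0.22199301, 0.50288609, 0.40386367]), 'tool_rot': array([-3.13978993e+00, -2.32719239e-04,  2.72576465e+00]), 'contact_force': array([ 0.5273382 , -0.342291  ,  0.24713672]), 'torque': array([ 0.00026663, -0.0163221 ,  0.04992012]), 'gripper_force': 0.0, 'grip_width': 0.0854310418528586}
scene {'fovy': 56.682020214326485, 'cx': 320.3901382216865, 'cy': 203.1761116198326, 'k1': -0.0837468648016599, 'xyz': array([0.8091283 , 0.54601846, 0.90587894]), 'rotation': array([ 0.69261749, -0.01435115,  2.65964515])}
side {'fovy': 50.321298722900664, 'cx': 323.07774586104233, 'cy': 194.5919013433995, 'k1': -0.03895142822741685, 'xyz': array([-0.05577897, -1.10840373,  0.93948863]), 'rotation': array([ 0.97848431,  0.02019135, -0.4880102 ])}
wrist {'fovy': 65.89910389246441, 'cx': 317.9851597085494, 'cy': 202.83018636626204, 'k1': -0.028953562905743392, 'hand_eye': array([[-1.27255053e-03,  9.58244641e-01,  2.85946829e-01,
         7.25221877e-02],
       [ 9.99998455e-01,  1.56628628e-03, -7.98529149e-04,
         5.25218005e-04],
       [-1.21306087e-03,  2.85945370e-01, -9.58245153e-01,
         3.11191306e-02],
       [ 0.00000000e+00,  0.00000000e+00,  0.00000000e+00,
         1.00000000e+00]])}
```

View pics/scene0.png

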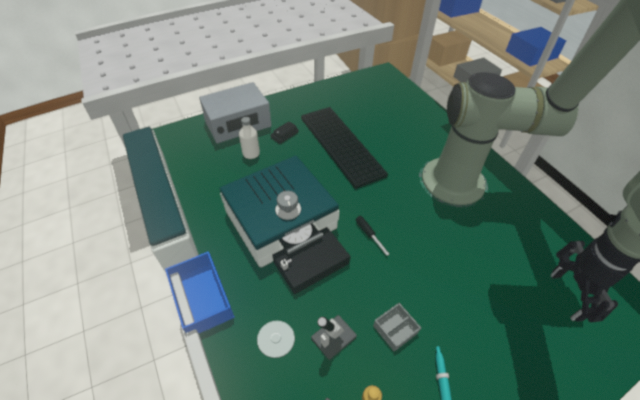

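View pics/side0.png

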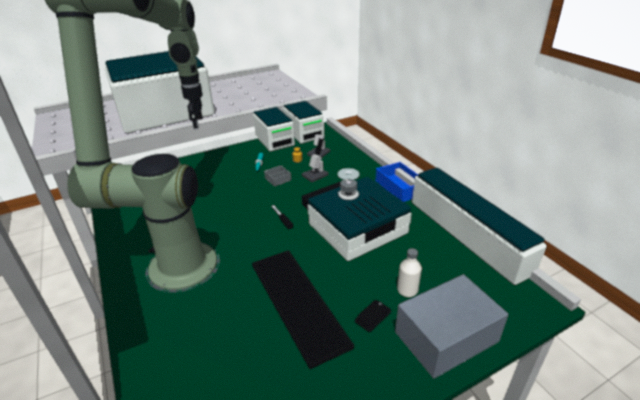

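Scene picture: wheel at (288,200), index clamp about (284,265), stand with probe about (333,335), parts box (397,327), turquoise look-alike pen (442,375), spare disc (276,338). Side picture: wheel (348,180), stand with probe (317,160).

Run:
```python
from h import *
a=np.load('scene0.npy')[180:400,200:470]; b=np.load('side0.npy')[110:250,230:420]
a=cv2.resize(a,None,fx=2.7,fy=2.7,interpolation=cv2.INTER_CUBIC);save(a[:600],'crop1.png'); print(a.shape)
S=cam('scene');D=cam('side')
for n,p,z in [('wheel top',(288,197),.16),('front-left top',(258,240),.113),('front right top',(337,210),.113),('backR',(295,158),.113),('backL',(222,192),.113),('stand',(333,338),.014),('pen',(442,375),.01),('box',(397,327),.035)]:
    print(n,onz(S,p,z).round(3))
print(onz(D,(348,175),.16), onz(D,(316,174),.014))
print(tri([ray(S,(325,322)),ray(D,(320,141))]))
```

```text
(594, 729, 3)
wheel top [ 0.579 -0.055  0.16 ]
front-left top [0.694 0.005 0.113]
front right top [0.465 0.01  0.113]
backR [ 0.48  -0.228  0.113]
backL [ 0.725 -0.196  0.113]
stand [0.624 0.286 0.014]
pen [0.442 0.482 0.01 ]
box [0.478 0.341 0.035]
[ 0.60749666 -0.01212914  0.16      ] [0.61948579 0.26693509 0.014     ]
[0.65199085 0.28781448 0.15076365]
```

View pics/crop1.png

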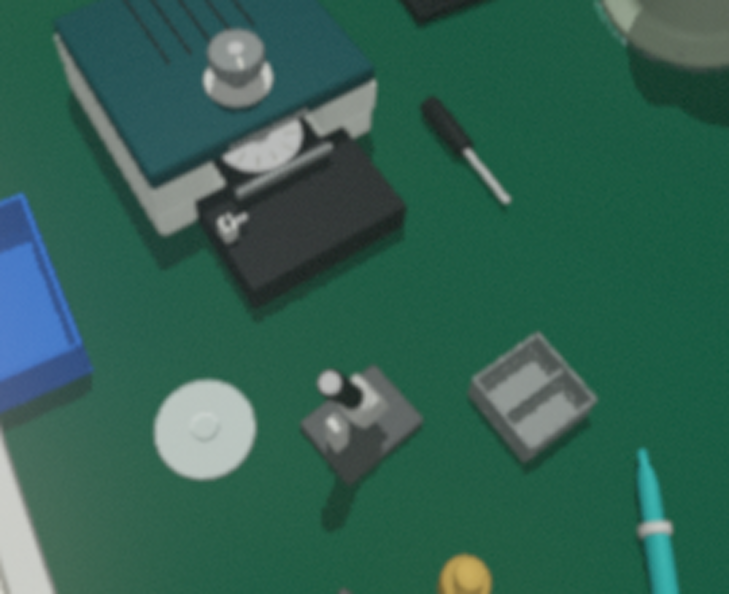

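```bash
cat >> h.py <<'E'
def delta(target,yaw=None):
    s=st(); Rm=toR(s['tool_rot']); return (Rm.T@(np.array(target)-s['tcp_pos'])*1000).round(1)
E
python3 -m pendant '{"fingers":[1,1,1,1,1,1,1,1,1,1,1,1,1,1,1,1,1,1,1,1],"xyz":[[0,0,0],[0,0,0],[0,0,0],[0,0,0],[0,0,0],[0,0,0],[0,0,0],[0,0,0],[0,0,0],[0,0,0],[0,0,0],[0,0,0],[0,0,0],[0,0,0],[0,0,0],[0,0,0],[0,0,0],[0,0,0],[0,0,0],[0,0,0]],"turn":[-7,-7,-7,-7,-7,-7,-7,-7,-7,-7,-7,-7,-7,-7,-7,-7,-7,-7,-7,-7]}'
python3 - <<'E'
from h import *
print(st()['qpos'].round(3),st()['tool_rot'],delta([.579,-.055,.404]))
E
```

```text
t: 1.82
tcp_pos: [0.2221, 0.503, 0.4043]
tool_rot: [3.141, -0.0, -1.108]
contact_force: [0.6, -0.2, 1.2]
grip_width: 0.0855
gripper_force: 0.0
[ 1.021  0.327 -0.193  1.052 -0.    -1.013] [ 3.14092032e+00 -4.23791498e-04 -1.10787727e+00] [ 6.587e+02 -7.020e+01  6.000e-01]
```

```bash
python3 -m pendant '{"fingers":[1,1,1,1,1,1,1,1,1,1,1,1,1,1,1,1,1,1,1,1],"xyz":[[18,-2,0],[36,-4,0],[36,-4,0],[36,-4,0],[36,-4,0],[36,-4,0],[36,-4,0],[36,-4,0],[36,-4,0],[36,-4,0],[36,-4,0],[36,-4,0],[36,-4,0],[36,-4,0],[36,-4,0],[36,-4,0],[36,-4,0],[36,-4,0],[36,-4,0],[0,0,0]],"turn":[0,0,0,0,0,0,0,0,0,0,0,0,0,0,0,0,0,0,0,0]}' >/dev/null && echo units?
python3 - <<'E'
from h import *
print(st()['t'],st()['tcp_pos'],st()['qpos'].round(3))
E
```

```text
units?
3.4833 [ 0.65019086 -0.17094097  0.40236143] [-3.660e-01  5.610e-01  1.690e-01  1.178e+00 -2.000e-03 -2.388e+00]
```

I wrote millimetres where metres were needed; rows were clamped and the arm merely overshot, high above everything. Correcting in metres.

Run:
```python
from h import *
print(delta([.585,-.055,.404]),st()['tool_rot'],st()['contact_force'])
```

```text
[-132.8    8.2   -2. ] [ 3.14080221e+00 -2.47450488e-03 -1.12024582e+00] [-0.48942483 -0.09727872 -0.59980879]
```

```bash
python3 -m pendant '{"fingers":[1,1,1,1,1,1,1,1,1,1,1,1],"xyz":[[-0.020,0.001,0],[-0.033,0.002,0],[-0.033,0.002,0],[-0.033,0.002,0],[-0.014,0.001,0],[0,0,0],[0,0,0],[0,0,0],[0,0,0],[0,0,0],[0,0,0],[0,0,0]],"turn":[0,0,0,0,0,-7,-7,-7,-7,-7,0,0]}'
python3 - <<'E'
from h import *
s=st(); im=vision.get_image('wrist'); np.save('w1.npy',im); save(im,'w1.png')
import pickle; pickle.dump(s,open('w1.pkl','wb')); print(s['qpos'].round(3))
E
```

```text
t: 4.48
tcp_pos: [0.5819, -0.0486, 0.4045]
tool_rot: [3.141, 0.0, -0.506]
contact_force: [0.1, -0.9, 0.2]
grip_width: 0.0857
gripper_force: 0.0
[-0.21   0.389 -0.1    1.081 -0.    -2.845]
```

View pics/w1.png

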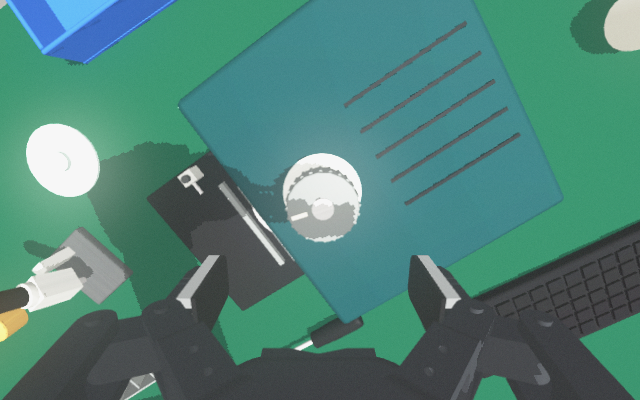

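Wheel rim top centred near (322,208); front edge corners of the reader (180,105) and (345,322); index clamp (188,178) with blade to about (202,191); stand at lower left.

Run:
```python
from h import *
import pickle
s=pickle.load(open('w1.pkl','rb')); W=cam('wrist',s); im=np.load('w1.npy')
w=onz(W,(322,208),.16); print('wheel',w,'width',np.linalg.norm(onz(W,(285,208),.16)-onz(W,(360,208),.16)))
a=onz(W,(180,105),.113);b=onz(W,(345,322),.113); d=(a-b);L=np.linalg.norm(d);d/=L;print(a,b,L,np.degrees(np.arctan2(d[1],d[0])))
n=np.array([-d[1],d[0],0]);print('out dir',n,'wheel behind',(w-a)@n)
i=onz(W,(202,191),.062); print('index',i,'out',(i-a)@n)
print('lat',(a-i)@d,(a-w)@d,'tool d',delta([w[0],w[1],.303]))
S=cam('scene');print(proj(S,w), proj(cam('side'),w))
cv2.imwrite('pics/c2.png',cv2.resize(im[140:260,140:400,::-1],None,fx=3,fy=3,interpolation=cv2.INTER_CUBIC))
```

```text
wheel [ 0.58551215 -0.05301291  0.16      ] width 0.05441940006338635
[0.70487031 0.01209523 0.113     ] [ 0.45620427 -0.00865775  0.113     ] 0.2495305359867765 4.770692226714512
out dir [-0.08316811  0.99653553  0.        ] wheel behind -0.05495578390893063
index [0.63500976 0.06170344 0.062     ] out 0.055246516087218
lat 0.06549270212814105 0.12435957286763341 tool d [  5.3   2.  101.5]
[286.22113211 198.34703626] [348.58697655 182.05372304]
```

View pics/c2.png

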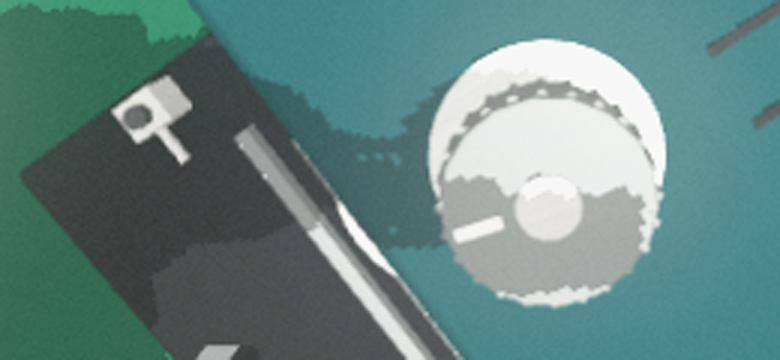

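```bash
python3 -m pendant '{"fingers":[1,1,1,1,1,0,0,0,0,0,0,0],"xyz":[[0.0053,0.002,0.02],[0,0,0.03],[0,0,0.03],[0,0,0.0215],[0,0,0],[0,0,0],[0,0,0],[0,0,0],[0,0,0],[0,0,0],[0,0,0],[0,0,0]],"turn":[0,0,0,0,0,0,0,0,0,0,0,0]}'
python3 - <<'E'
from h import *
s=st();print(s['qpos'].round(3),s['torque'])
E
```

```text
t: 5.53
tcp_pos: [0.5859, -0.054, 0.3057]
tool_rot: [3.139, -0.004, -0.504]
contact_force: [-3.3, -3.5, 3.7]
grip_width: 0.0525
gripper_force: 62.8
[-0.216  0.475 -0.233  0.86  -0.004 -2.854] [-0.7729948   0.62560099  0.08661296]
```

```bash
python3 -m pendant '{"fingers":[0,0,0,0,0,0,0,0,0,0,0,0,0,0,0,0,0,0,0,0],"xyz":[[0,0,0],[0,0,0],[0,0,0],[0,0,0],[0,0,0],[0,0,0],[0,0,0],[0,0,0],[0,0,0],[0,0,0],[0,0,0],[0,0,0],[0,0,0],[0,0,0],[0,0,0],[0,0,0],[0,0,0],[0,0,0],[0,0,0],[0,0,0]],"turn":[3,6,7,7,7,7,7,7,7,7,7,7,7,7,7,7,7,7,4,0]}'
python3 - <<'E'
from h import *
s=st();print(s['qpos'].round(3),s['torque'])
im=vision.get_image('scene');np.save('s2.npy',im);im=vision.get_image('wrist');
import pickle; pickle.dump(s,open('w2.pkl','wb'));np.save('w2.npy',im)
b=np.load('s2.npy')[215:305,250:360]
o=np.vstack([cv2.resize(b,(550,450)) ]); 
o=np.vstack([cv2.resize(b,(367,300),interpolation=2),cv2.resize(im,(480,300))[:, :367]])
c=np.hstack([cv2.resize(b,(366,300),interpolation=2),cv2.resize(im,(434,300))[:, :434]])
save(c,'c3.png')
E
```

```text
t: 7.2
tcp_pos: [0.5836, -0.0539, 0.3057]
tool_rot: [-3.14, -0.005, -2.689]
contact_force: [-12.2, -4.7, 12.0]
grip_width: 0.0524
gripper_force: 63.6
[-0.217  0.474 -0.235  0.865 -0.005 -0.669] [-0.55700779  2.58464368 -0.17181798]
```

View pics/c3.png

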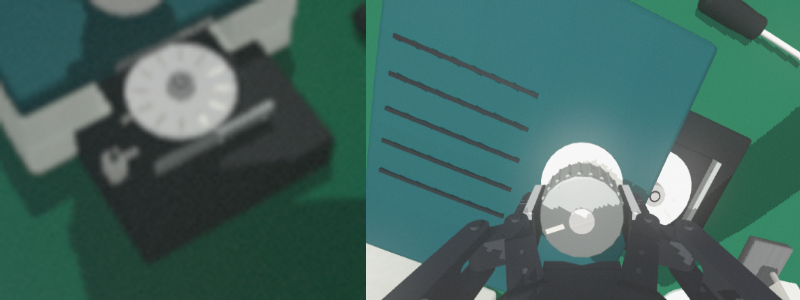

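Run:
```python
from h import *
S=cam('scene');th=np.radians(4.77);n=np.array([-np.sin(th),np.cos(th),0]);d=np.array([np.cos(th),np.sin(th),0])
w=np.array([.5855,-.053,0])
def loc(p): q=p-w; return (q@n-.06).round(4),(q@d).round(4)
print('hub',loc(onz(S,(304.1,240.5),.072)),'mark',loc(onz(S,(288.5,250.4),.061)))
for z in(.06,.064,.068): print('idx',loc(onz(S,(290.6,260.6),z)))
print('blade base',loc(onz(S,(292,258),.064)))
import pickle
s=pickle.load(open('w2.pkl','rb'));W=cam('wrist',s); x=640/434;y=400/300
print('hub w',loc(onz(W,((655-366)*x,196*y),.072)))
W1=cam('wrist',pickle.load(open('w1.pkl','rb')))
for z in(.06,.064,.068): print('idx w',loc(onz(W1,(202,193.3),z)))
```

```text
hub (np.float64(0.0278), np.float64(-0.0006)) mark (np.float64(0.0267), np.float64(0.0477))
idx (np.float64(0.0566), np.float64(0.0582))
idx (np.float64(0.0588), np.float64(0.0592))
idx (np.float64(0.061), np.float64(0.0602))
blade base (np.float64(0.0538), np.float64(0.0522))
hub w (np.float64(0.0241), np.float64(-0.0007))
idx w (np.float64(0.0521), np.float64(0.0554))
idx w (np.float64(0.0503), np.float64(0.0554))
idx w (np.float64(0.0484), np.float64(0.0554))
```

```bash
python3 -m pendant '{"fingers":[0,0,0,0,0,0,0,0,0,0,0,0],"xyz":[[0,0,0],[0,0,0],[0,0,0],[0,0,0],[0,0,0],[0,0,0],[0,0,0],[0,0,0],[0,0,0],[0,0,0],[0,0,0],[0,0,0]],"turn":[3,6,7,7,7,7,7,7,6,3,0,0]}'
python3 - <<'E'
from h import *
s=st();print(s['qpos'].round(3),s['torque'])
im2=vision.get_image('scene');np.save('s3.npy',im2);im=vision.get_image('wrist');
import pickle; pickle.dump(s,open('w3.pkl','wb'));np.save('w3.npy',im)
b=im2[220:290,265:345]
c=np.hstack([cv2.resize(b,(320,280),interpolation=2),cv2.resize(im,(448,280))]); save(c,'c4.png')
E
```

```text
t: 8.3
tcp_pos: [0.5836, -0.0527, 0.3057]
tool_rot: [-3.14, -0.003, 2.55]
contact_force: [-11.2, 0.0, 12.3]
grip_width: 0.0525
gripper_force: 63.6
[-0.216  0.474 -0.235  0.865 -0.001  0.376] [ 0.3252982   2.30003191 -0.20178756]
```

View pics/c4.png

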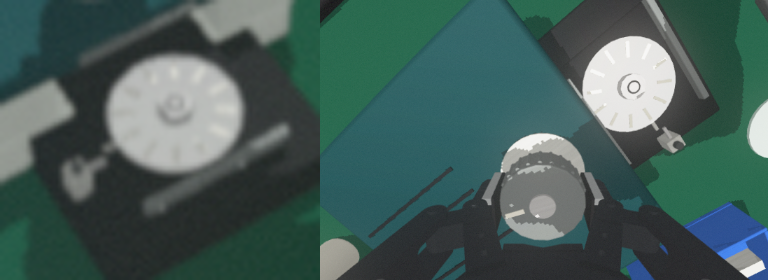

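Run:
```python
from h import *
import pickle
im=np.load('w3.npy')
b=im[155:215,450:530]
save(cv2.resize(b,(800,600),interpolation=cv2.INTER_CUBIC),'c5.png')
```

```text
(no output)
```

View pics/c5.png

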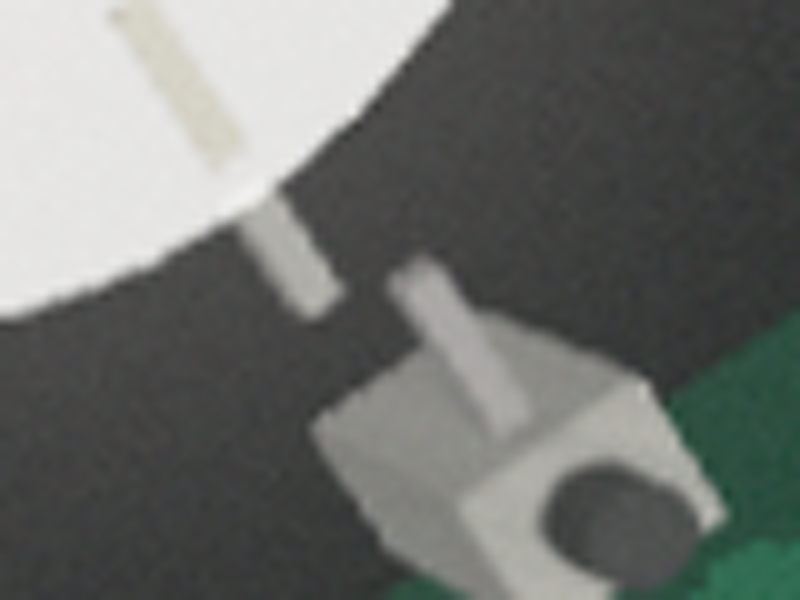

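Mark's outer end at wrist pixel (482.5,185), blade tip at (491.2,182).

Run:
```python
from h import *
import pickle
th=np.radians(4.77);n=np.array([-np.sin(th),np.cos(th),0]);d=np.array([np.cos(th),np.sin(th),0])
w=np.array([.5855,-.053,0])
def loc(p): q=p-w; return (q@n-.06).round(4),(q@d).round(4),p.round(4)
S=cam('scene')
W=cam('wrist',pickle.load(open('w3.pkl','rb')));W1=cam('wrist',pickle.load(open('w1.pkl','rb')))
print('mark',loc(onz(W,(482.5,185),.061)))
print('tri',loc(tri([ray(W,(491.2,182)),ray(W1,(202,193.3))])))
for z in(.060,.062,.064,.066): print('idx',z,loc(onz(W,(491.2,182),z)),loc(onz(W1,(202,193.3),z)))
# disc center check: hub ring px
print('hub',loc(onz(W,((633-320)/.7,87/.7),.072)))
# blade direction parallel d? mark direction
a=onz(W,(450+26.0,155+20.5),.061);b=onz(W,(482.5,185),.061);v=b-a;print(np.degrees(np.arctan2(v[1],v[0])))
```

```text
mark (np.float64(0.0469), np.float64(0.0542), array([0.6306, 0.058 , 0.061 ]))
tri (np.float64(0.052), np.float64(0.056), array([0.6319, 0.0633, 0.0605]))
idx 0.06 (np.float64(0.0532), np.float64(0.0567), array([0.6326, 0.0645, 0.06  ])) (np.float64(0.0512), np.float64(0.0557), array([0.6318, 0.0624, 0.06  ]))
idx 0.062 (np.float64(0.0526), np.float64(0.0556), array([0.6316, 0.0638, 0.062 ])) (np.float64(0.0503), np.float64(0.0557), array([0.6318, 0.0615, 0.062 ]))
idx 0.064 (np.float64(0.052), np.float64(0.0546), array([0.6306, 0.0631, 0.064 ])) (np.float64(0.0493), np.float64(0.0557), array([0.6319, 0.0606, 0.064 ]))
idx 0.066 (np.float64(0.0514), np.float64(0.0535), array([0.6296, 0.0624, 0.066 ])) (np.float64(0.0484), np.float64(0.0557), array([0.632 , 0.0596, 0.066 ]))
hub (np.float64(0.0462), np.float64(-0.0008), array([0.5759, 0.0527, 0.072 ]))
5.701359044888973
```

```bash
python3 -m pendant '{"fingers":[0,0,0,0,0],"xyz":[[0,0,0],[0,0,0],[0,0,0],[0,0,0],[0,0,0]],"turn":[4,6,4,0,0]}'
python3 - <<'E'
from h import *
s=st();print(s['qpos'].round(3))
im=vision.get_image('wrist')
import pickle; pickle.dump(s,open('w4.pkl','wb'));np.save('w4.npy',im)
W=cam('wrist',s); c=proj(W,(.632,.0635,.062)); print(c)
x,y=c.round().astype(int); b=im[y-35:y+25,x-45:x+35]; print('org',x-45,y-35)
save(cv2.resize(b,(800,600),interpolation=cv2.INTER_CUBIC),'c6.png')
E
```

```text
t: 8.82
tcp_pos: [0.5839, -0.0524, 0.3057]
tool_rot: [-3.14, -0.002, 2.306]
contact_force: [-11.6, 2.1, 10.8]
grip_width: 0.0524
gripper_force: 63.5
[-0.215  0.474 -0.235  0.864 -0.     0.62 ]
[483.10626813 141.37460373]
org 438 106
```

View pics/c6.png

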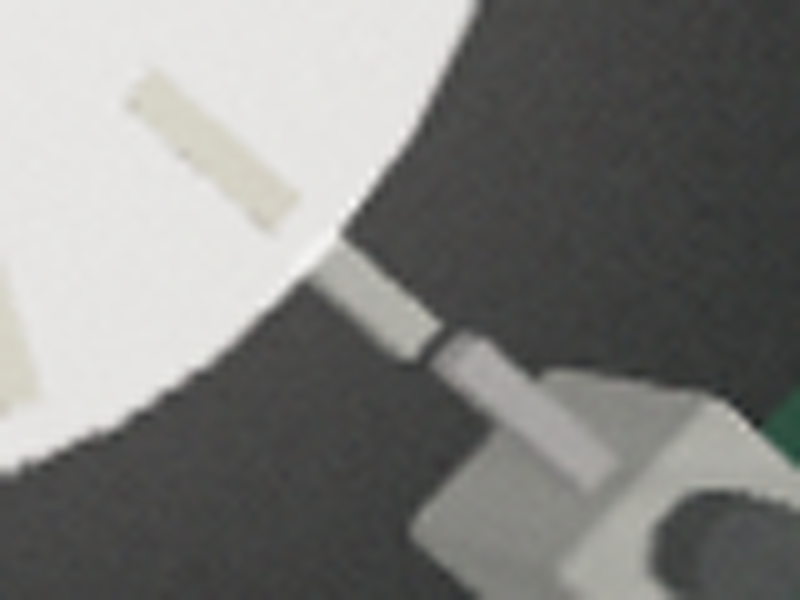

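Mark and blade line up to about 0.6 mm; a last 1.5°, then release and rise.

```bash
python3 -m pendant '{"fingers":[0,0,1,1,1,1,1,1,1,1,1,1,1,1,1,1,1],"xyz":[[0,0,0],[0,0,0],[0,0,0],[0,0,0],[0,0,0],[0,0,0],[0,0,-0.03],[0,0,-0.035],[0,0,-0.035],[0,0,0],[0,0,0],[0,0,0],[0,0,0],[0,0,0],[0,0,0],[0,0,0],[0,0,0]],"turn":[1.5,0,0,0,0,0,0,0,0,-7,-7,-7,-7,-7,-7,-6,0]}'
python3 - <<'E'
from h import *
s=st(); print(delta([.6,.265,.405]),s['qpos'].round(3))
E
```

```text
t: 10.28
tcp_pos: [0.5858, -0.0529, 0.4034]
tool_rot: [-3.142, 0.001, 3.12]
contact_force: [-0.5, 0.9, -1.0]
grip_width: 0.0855
gripper_force: 0.0
[ -7.4 318.2  -1.6] [-0.216  0.398 -0.091  1.082  0.    -0.194]
```

```bash
python3 -m pendant '{"fingers":[1,1,1,1,1,1,1,1,1,1,1,1,1],"xyz":[[-0.0074,0.015,-0.0016],[0,0.03,0],[0,0.03,0],[0,0.03,0],[0,0.03,0],[0,0.03,0],[0,0.03,0],[0,0.03,0],[0,0.03,0],[0,0.03,0],[0,0.033,0],[0,0,0],[0,0,0]],"turn":[0,0,0,0,0,0,0,0,0,0,0,0,0]}'
python3 - <<'E'
from h import *
s=st(); im=vision.get_image('wrist')
import pickle; pickle.dump(s,open('w5.pkl','wb'));np.save('w5.npy',im); save(im,'w5.png'); print(s['qpos'].round(3))
E
```

```text
t: 11.37
tcp_pos: [0.6001, 0.2667, 0.4045]
tool_rot: [-3.141, 0.0, 3.119]
contact_force: [0.8, 0.5, 0.4]
grip_width: 0.0855
gripper_force: 0.0
[ 0.306  0.529  0.121  1.163 -0.     0.328]
```

View pics/w5.png

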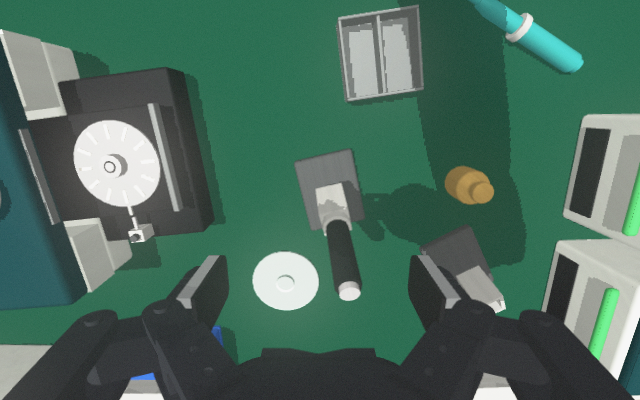

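Candidates: stand with black-gripped probe (335,200, probe top 349,291), empty twin stand (465,265), turquoise pen (540,35). Chosen: the first – nearest the base, black grip. Hub ring at (110,167). Measure the probe's axis from its dark mask.

```bash
cat > probe.py <<'E'
from h import *
import pickle,sys
def rows(im,y0,y1,x0,x1,thr=55):
    g=im.max(2).astype(int); out=[]
    for y in range(y0,y1,4):
        xs=np.where(g[y,x0:x1]<thr)[0]+x0
        if len(xs)>8: out.append((y,xs.min(),xs.max(),len(xs)))
    return out
if __name__=='__main__':
    s=pickle.load(open('w5.pkl','rb'));im=np.load('w5.npy');W=cam('wrist',s)
    for r in rows(im,212,300,315,375): print(r)
    g=im[270:305:3,335:365:3].max(2);print(g)
    g=im[180:240:3,315:360:3].max(2);print(g)
E
python3 probe.py
```

```text
[[ 71  67  71  71  65  67  64  61 101 113]
 [ 69  69  68  65  64  66  63  59  73 112]
 [ 69  67  66  68  63  61  60  61  58 114]
 [ 68  71  68  65  71  65  68  60  55 112]
 [ 69  70  73 170 193 187 165  93  67 101]
 [ 74  72 195 207 202 195 178 151  78 101]
 [ 73 122 199 207 225 229 226 194  96 107]
 [101  98 218 229 230 232 230 231 204 116]
 [117  96 232 230 231 233 230 231 215 113]
 [119 118 232 231 230 231 230 230 115 119]
 [117 117 116 150 209 191 131 113 114 115]
 [115 115 115 117 114 115 114 116 113 114]]
[[119 123 123 125 122 123 124 123 120 121 120 103 121 119  92]
 [122 122 122 121 123 121 103 133 186  90  89  88  95 121 103]
 [124 125 122 154 194 208 213 213 212 150  87  92  89 116 111]
 [159 209 209 213 207 206 212 210 213 185  86  90  89  87 116]
 [147 208 208 212 210 206 210 213 214 213  86  91  89  88  84]
 [124 213 209 211 213 207 208 214 213 213  96  88  90  88  84]
 [122 213 210 214 214 210 209 213 214 214 157  86  88  85  92]
 [124 213 208 211 163 161 201 211 214 213 190  88  89  87  87]
 [121 188 180 172 165 161 157 160 213 214 211  88  89  88  86]
 [119 154 162 162 162 162 158 163 162 164 196 102  89  86  88]
 [120 148 162 160 164 163 159 163 172 174 171 133  84  89  91]
 [119 142 166 168 174 166 163 164 165 160 167 156  86  87  88]
 [121 126 173 159 162 164 168 175 172 164 157 168  88  89  85]
 [117 122 174 153 166 173 156 125 125 168 178 154  89  87  88]
 [120 121 159 163 176  75  59  61  61  62  71 174 110 109  85]
 [119 119 127 175  85  63  59  64  59  60  58 149 141 114 112]
 [123 114 110 175  60  61  61  61  60  61  59  89 157 115 114]
 [118 118 116 171  64  65  58  63  59  61  59  61 113 115 109]
 [118 118 116 201  61  61  65  61  63  60  55  56 115 114 111]
 [116 119 116 116  74  61  62  64  59  59  58  61  98 117 116]]
```

Run:
```python
from probe import *
s=pickle.load(open('w5.pkl','rb'));im=np.load('w5.npy');W=cam('wrist',s)
R_=rows(im,228,282,318,366,80); print(R_)
y=np.array([r[0] for r in R_]);x=np.array([(r[1]+r[2])/2 for r in R_]);k=np.polyfit(y,x,1);print(k)
mouth=None
top=onz(W,(350,291.5),.169); base=onz(W,(np.polyval(k,222),222),.0955)
v=top-base;print('top',top,'base',base,v,np.degrees(np.arctan2(np.hypot(v[0],v[1]),v[2])),np.degrees(np.arctan2(v[1],v[0])),np.linalg.norm(v))
S=cam('scene');D=cam('side');print(proj(S,top),proj(D,top)); print('tri with scene',tri([ray(W,(350,291.5)),ray(S,(321.9,321.5))]))
print('hub',onz(W,(110,167),.072))
```

```text
[(228, np.int64(327), np.int64(347), 21), (232, np.int64(327), np.int64(349), 23), (236, np.int64(327), np.int64(350), 24), (240, np.int64(328), np.int64(351), 24), (244, np.int64(328), np.int64(352), 25), (248, np.int64(329), np.int64(353), 25), (252, np.int64(330), np.int64(354), 25), (256, np.int64(330), np.int64(354), 25), (260, np.int64(331), np.int64(355), 25), (264, np.int64(331), np.int64(357), 27), (268, np.int64(332), np.int64(357), 26), (272, np.int64(333), np.int64(358), 26), (276, np.int64(333), np.int64(359), 27), (280, np.int64(334), np.int64(360), 27)]
[1.87912088e-01 2.94270330e+02]
top [0.65967892 0.29006727 0.169     ] base [0.63045219 0.28378524 0.0955    ] [0.02922673 0.00628203 0.0735    ] 22.132772930046666 12.130670938412166 0.07934680580558483
[321.95305428 321.18498015] [321.06548452 136.32891378]
tri with scene [0.66001774 0.29025562 0.16834441]
hub [0.57562062 0.06021425 0.072     ]
```

```bash
python3 -m pendant '{"fingers":[1,1,1,1],"xyz":[[0,0,0],[0,0,0],[0,0,0],[0,0,0]],"turn":[-6.5,-6.8,0,0]}'
python3 - <<'E'
from h import *
print(delta([.6456,.2871,.2845]))
E
```

```text
t: 11.75
tcp_pos: [0.6005, 0.2636, 0.4049]
tool_rot: [-3.141, 0.0, -2.938]
contact_force: [0.2, 0.4, -0.3]
grip_width: 0.0856
gripper_force: 0.0
[-48.9  13.9 120.4]
```

```bash
python3 -m pendant '{"fingers":[1,1,1,1,1,1,1,1],"xyz":[[-0.024,0.007,0],[-0.025,0.007,0],[0,0,0.02],[0,0,0.03],[0,0,0.03],[0,0,0.025],[0,0,0],[0,0,0]],"turn":[0,0,0,0,0,0,0,0]}'
python3 - <<'E'
from h import *
print(delta([.6456,.2871,.2845]))
s=st();im=vision.get_image('wrist');W=cam('wrist',s)
g=im.max(2); 
print('pred base/grip/top',proj(W,(.6304,.2838,.0955)),proj(W,(.6456,.2871,.1295)),proj(W,(.6597,.29,.169)))
for y in range(200,400,12):
    xs=np.where(g[y,230:410]<80)[0]+230; print(y,xs.min() if len(xs) else None,xs.max() if len(xs) else None,len(xs))
E
```

```text
t: 12.42
tcp_pos: [0.6449, 0.2879, 0.2986]
tool_rot: [-3.141, -0.004, -2.935]
contact_force: [-0.2, -0.2, 1.0]
grip_width: 0.0856
gripper_force: 0.0
[-0.6 -0.9 14.1]
pred base/grip/top [315.79726145 213.50766486] [315.71139143 264.83968885] [315.05936967 346.17262816]
200 None None 0
212 310 323 8
224 297 332 29
236 296 333 37
248 295 334 40
260 294 335 40
272 293 409 44
284 292 409 47
296 292 409 47
308 290 338 49
320 289 338 50
332 288 339 13
344 None None 0
356 261 409 118
368 230 409 180
380 230 409 180
392 230 409 180
```

```bash
python3 -m pendant '{"fingers":[1,1,0,0,0,0,0,0,0,0,0,0],"xyz":[[0,0,0.014],[0,0,0],[0,0,0],[0,0,0],[0,0,0],[0,0,0],[0,0,0],[0,0,0],[0,0,0],[0,0,0],[0,0,0],[0,0,0]],"turn":[0,0,0,0,0,0,0,0,0,0,0,0]}'
```

```text
t: 13.47
tcp_pos: [0.6457, 0.2882, 0.2864]
tool_rot: [-3.14, 0.001, -2.933]
contact_force: [1.3, -4.8, 5.1]
grip_width: 0.0208
gripper_force: 58.5
```

```bash
python3 -m pendant '{"fingers":[0,0,0],"xyz":[[-0.0034,0,-0.0094],[-0.0034,0,-0.0094],[0,0,0]],"turn":[0,0,0]}' && python3 -m pendant '{"fingers":[0,0,0,0,0,0,0,0],"xyz":[[-0.0034,0,-0.0094],[-0.0034,0,-0.0094],[-0.0034,0,-0.0094],[-0.0034,0,-0.0094],[-0.0034,0,-0.0094],[-0.0034,0,-0.0094],[0,0,-0.01],[0,0,0]],"turn":[0,0,0,0,0,0,0,0]}'
python3 - <<'E'
from probe import *
s=st();im=vision.get_image('wrist');np.save('w6.npy',im);save(im,'w6.png')
pickle.dump(s,open('w6.pkl','wb'))
g=im.max(2); print(g[150:350:8,290:345:5])
E
```

```text
t: 13.72
tcp_pos: [0.6526, 0.29, 0.3059]
tool_rot: [-3.141, 0.001, -2.933]
contact_force: [0.3, -4.9, 1.7]
grip_width: 0.0208
gripper_force: 59.1
t: 14.38
tcp_pos: [0.6724, 0.2955, 0.374]
tool_rot: [3.139, 0.004, -2.932]
contact_force: [0.1, 0.2, -0.5]
grip_width: 0.0208
gripper_force: 58.9
[[117 170 194 155 200 200 202 212 167  90  90]
 [117 154 214 203 204 200 204 220 157  89  90]
 [117 118 118 213 242 183 153  89  87 113  89]
 [115 114 116 113 184 188 180 144 111 110 111]
 [111 114 115 166 188 188 179 158 117 113 112]
 [115 114 114 175 190 193 180 164 123 111 109]
 [115 114 116 180 192 190 146 143 132 110 109]
 [115 115 179 210 209 204 199 190 182 141 109]
 [115 182 232 233 166  76  75 163 232 224 124]
 [114 231 110  70  73  65  62  65  60 139 225]
 [116 231  69  66  67  66  62  64  60  56 164]
 [115 112  69  68  64  63  64  59  53  57  78]
 [150  69  66  63  60  62  62  57  55  56  57]
 [149  64  61  64  58  58  57  57  52  51  51]
 [118  62  57  61  58  53  58  56  53  52  47]
 [ 65  59  55  50  53  50  49  46  45  43  41]
 [ 63  53  54  52  53  50  47  42  45  42  45]
 [ 62  51  48  43  46  44  44  43  45  45  41]
 [ 59  50  44  45  43  38  48  44  44  42  43]
 [ 55  45  44  40  42  44  43  43  38  38  39]
 [ 56  40  43  40  43  39  40  41  39  39  38]
 [ 56  37  43  39  37  40  40  41  35  34  43]
 [ 62  40  37  44  40  38  38  39  38  33  37]
 [ 85  37  39  39  38  37  34  38  36  34  37]
 [ 74  35  39  40  39  36  37  43  37  38  39]]
```

```bash
python3 -m pendant '{"fingers":[0,0,0,0,0,0],"xyz":[[-0.01,0,0],[-0.009,0,0],[0,0,0.02],[0,0,0.03],[0,0,0.0165],[0,0,0]],"turn":[0,0,0,0,0,0]}' && python3 -m pendant '{"fingers":[0,0,0,0,0],"xyz":[[0.006,0,0],[0.006,0,0],[0.004,0,0],[0.004,0,0],[0,0,0]],"turn":[0,0,0,0,0]}'
cat > tilt.py <<'E'
from probe import *
def pred(W,s,th,sl):
    T=toR(s['tool_rot']); u=np.array([np.sin(th),0,np.cos(th)]) # tip direction in tool
    out=[]
    for q in sl: out.append(proj(W,s['tcp_pos']+T@(np.array([0,0,.155])+u*q)).round(1))
    return out
if __name__=='__main__':
    s=st();W=cam('wrist',s)
    im=vision.get_image('wrist');np.save('w7.npy',im);pickle.dump(s,open('w7.pkl','wb'))
    for a in (20,15,10,5,0,-5): print(a,pred(W,s,np.radians(a),[.036,.109]))
    g=im.max(2); print(g[130:270:5,285:350:5])
E
python3 tilt.py
```

```text
t: 14.93
tcp_pos: [0.69, 0.2984, 0.3]
tool_rot: [3.141, -0.003, -2.933]
contact_force: [3.1, 2.1, -2.0]
grip_width: 0.0204
gripper_force: 58.7
t: 15.35
tcp_pos: [0.6709, 0.2943, 0.3062]
tool_rot: [3.141, 0.003, -2.932]
contact_force: [4.5, 0.4, 1.3]
grip_width: 0.0209
gripper_force: 58.8
20 [array([317.3, 225.3]), array([317.4, 160.2])]
15 [array([317.4, 229.7]), array([317.4, 171.6])]
10 [array([317.4, 234.4]), array([317.4, 183.1])]
5 [array([317.4, 239.3]), array([317.4, 194.5])]
0 [array([317.4, 244.3]), array([317.5, 206. ])]
-5 [array([317.4, 249.5]), array([317.5, 217.5])]
[[128 129 207 206 209 205 201 207 209 210 179  88  92]
 [127 169 207 205 207 204 201 206 207 210 207  92  93]
 [121 202 206 207 206 208 203 205 211 211 207  91  91]
 [123 227 226 228 227 226 224 225 228 228 228  92  92]
 [124 232 231 231 234 232 230 231 235 234 233  93  92]
 [125 234 228 155 160 159 197 161 212 212 235  93  93]
 [119 223 231 161 163 162 202 208 209 213 232  96  92]
 [118 211 230 161 162 208 203 206 210 214 230  95  92]
 [123 200 234 160 201 209 203 207 209 221 233  88  91]
 [121 175 231 185 
[... 327 characters left out ...]
15 119 172 172 164 155 128  86  85  88]
 [117 118 118 115 139 172 171 167 143 129 115  83  85]
 [117 115 113 115 150 183 191 182 169 129 112  82  84]
 [117 116 114 120 193 195 228 231 184 169 117  84  82]
 [118 117 116 194 239 239 215 188 239 239 160  84  82]
 [119 116 140 240 161  67  65  64  63  84 239 138  83]
 [119 118 215 151  67  68  69  64  65  60 120 235  81]
 [117 117 224  70  65  63  64  61  57  59  57 195  78]
 [154 151  74  66  62  64  61  62  58  56  55  61 148]
 [153 153  72  68  65  63  64  58  60  57  52  59 146]
 [150 151  70  62  62  62  61  61  59  57  52  57 123]
 [153 128  63  60  57  58  57  58  56  52  49  52  86]
 [146  87  65  62  57  56  57  55  53  50  47  50  55]]
```

```bash
python3 -m pendant '{"fingers":[0,0,0,0,0,0],"xyz":[[0.006,0,0],[0.003,0,0],[0,0,0],[-0.012,0,0],[0,0,-0.04],[0,0,-0.04]],"turn":[0,0,0,0,0,0]}' 
python3 tilt.py | tail -29
python3 - <<'E'
from h import *
im=vision.get_image('scene');np.save('s7.npy',im);s=st()
S=cam('scene');T=toR(s['tool_rot'])
for a in (20,10,0):
    u=np.array([np.sin(np.radians(a)),0,np.cos(np.radians(a))]);print(a,[proj(S,s['tcp_pos']+T@(np.array([0,0,.155])+u*q)).round(1) for q in(-.042,.04,.109)])
E
```

```text
t: 15.9
tcp_pos: [0.6718, 0.2942, 0.3797]
tool_rot: [-3.141, -0.014, -2.933]
contact_force: [0.9, 0.8, -1.2]
grip_width: 0.0205
gripper_force: 58.9
-5 [array([317.4, 249.5]), array([317.5, 217.5])]
[[113 118 118 202 201 201 196 197 202 201  88  87 118]
 [114 119 121 202 197 201 195 200 201 199  89  87 115]
 [111 118 118 220 221 221 217 219 222 220  88  86  94]
 [114 122 118 230 164 174 170 173 176 229  84  91  88]
 [112 118 119 229 144 154 190 192 204 228  89  90  87]
 [112 123 120 227 152 155 198 198 203 227  90  86  87]
 [108 119 115 230 153 203 197 196 206 230  91  85  87]
 [106 117 116 230 202 203 197 198 202 230  89  87  85]
 [102 121 118 187 185 226 210 207 175 174  90  87  87]
 [107 109 112 112 109 241 241 240  86  83  99 107 105]
 [113 112 112 112 111 111 112 109 109 111 110 108 109]
 [113 111 115 109 111 110 110 113 111 108 112 109 107]
 [112 112 111 114 114 112 113 111 109 111 111 109 108]
 [113 114 113 114 112 110 110 114 109 110 109 108  84]
 [115 114 114 111 111 112 166 142 110 111 113 111 102]
 [116 114 112 112 113 119 157 153 124 110 111 108 106]
 [114 113 113 110 111 
[... 156 characters left out ...]
 113 182 180 204 216 163 155 107  81  79]
 [115 112 113 179 239 237 237 230 237 237 143  80  79]
 [113 113 118 210 224  67  66  64  56 141 238 117  80]
 [116 114 175 160  64  64  62  59  57  54 136 219  80]
 [151 151  70  90  63  62  60  59  54  54  54  58 143]
 [150 149  74  65  63  63  60  56  52  56  55  55 143]
 [153 148  69  63  63  60  60  55  56  53  51  53 117]
 [150 123  62  60  63  59  57  52  55  54  49  57  81]
 [146  83  64  60  59  52  49  50  51  51  48  52  55]]
20 [array([310.7, 309.4]), array([321.8, 317.2]), array([329.5, 322.6])]
10 [array([313.7, 306.7]), array([319.1, 319.6]), array([322.9, 328.7])]
0 [array([316.9, 304.2]), array([316.4, 321.8]), array([316.1, 334.4])]
```

```bash
cat > t2.py <<'E'
from probe import *
s=pickle.load(open('w7.pkl','rb'));im=np.load('w7.npy');W=cam('wrist',s);T=toR(s['tool_rot'])
def P(a,q,r):
    a=np.radians(a);u=np.array([np.sin(a),0,np.cos(a)]);n=np.array([np.cos(a),0,-np.sin(a)])
    return proj(W,s['tcp_pos']+T@(np.array([0,0,.155])+u*q+n*r))
for a in (6,3,0,-3): print(a,'tip',P(a,.109,.004).round(1),'barrel end',P(a,.093,.009).round(1),'grip/collar',P(a,.036,.011).round(1),'collar',P(a,.044,.014).round(1))
print(im[190:242,319].max(1)); print(im[197:216:3,300:340].max(2))
E
python3 t2.py
```

```text
6 tip [317.4 187.4] barrel end [317.4 188.4] grip/collar [317.3 220.6] collar [317.3 209.7]
3 tip [317.4 194.2] barrel end [317.4 194.5] grip/collar [317.3 223.3] collar [317.3 212.9]
0 tip [317.5 201.1] barrel end [317.4 200.7] grip/collar [317.4 226.1] collar [317.4 216.2]
-3 tip [317.5 208. ] barrel end [317.4 206.9] grip/collar [317.4 228.9] collar [317.4 219.6]
[108 112 108 112 111 110 112 116 150 158 147 141 142 148 152 157 156 154
 156 156 156 156 156 159 159 155 158 163 152 144 161 174 171 170 173 227
 238 238 237 237 209 120  65  62  61  61  60  65  63  62  63  58]
[[112 113 112 112 111 112 114 113 110 113 115 112 111 112 112 113 111 118
  122 116 110 113 110 113 111 107 111 108 111 112 108 109 108 110 107 108
  107 109 110 108]
 [111 114 114 113 113 111 112 109 112 113 112 110 110 117 143 166 157 148
  147 147 142 136 133 121 113 110 110 112 109 111 111 110 111 112 108 113
  109 108 109 109]
 [114 114 112 113 114 111 112 112 112 112 114 111 116 136 148 149 150 151
  150 148 137 138 134 128 117 108 111 111 112 110 108 111 112 108 107 107
  106 107 107 108]
 [113 113 112 109 114 111 112 112 110 112 131 153 159 156 159 155 156 158
  156 156 152 151 149 147 146 136 122 113 110 110 107 110 109 110 109 111
  110 109 109 109]
 [111 113 111 111 113 113 110 121 144 156 158 163 162 160 159 159 158 160
  158 156 155 153 148 147 146 140 135 134 121 114 108 110 110 108 108 111
  109 108 109 111]
 [113 113 109 113 112 112 127 148 156 160 161 160 165 160 157 158 157 163
  157 156 156 151 149 149 146 141 137 132 129 126 120 107 109 108 111 108
  110 109 107 111]
 [115 110 110 113 114 117 137 157 159 163 164 163 162 162 163 161 161 158
  159 155 156 151 145 140 141 137 130 129 130 124 121 112 109 107 107 109
  106 106 109 107]]
```

```bash
cat >> t2.py <<'E'
print('---w6')
s=pickle.load(open('w6.pkl','rb'));im=np.load('w6.npy');W=cam('wrist',s);T=toR(s['tool_rot'])
for a in (23,20,17): print(a,'tip',P(a,.109,.004).round(1),'grip/collar',P(a,.036,.011).round(1),P(a,.046,.011).round(1))
print(im[200:222,317].max(1)); print(im[140:185:3,300:340:2].max(2))
E
python3 t2.py | sed -n '/w6/,$p'
```

```text
---w6
23 tip [317.3 148.5] grip/collar [317.3 207.2] [317.3 195.3]
20 tip [317.4 155.4] grip/collar [317.3 209.3] [317.3 198.2]
17 tip [317.4 162.2] grip/collar [317.3 211.6] [317.3 201.2]
[197 204 204 204 204 204 207 222 232 232 230 231 214 130  67  70  65  67
  68  69  66  63]
[[179 136 156 156 157 155 153 153 157 156 159 157 143 225 231 193  87  90
   91  92]
 [174 145 156 156 156 155 171 198 191 184 194 205 184 223 229 183  90  91
   90  86]
 [193 143 154 157 156 156 180 201 199 202 203 205 187 227 226 179  91  90
   91  91]
 [195 150 157 157 158 196 200 198 199 203 202 203 192 227 228 182  92  91
   89  88]
 [204 154 156 174 204 201 203 198 198 202 200 205 190 230 230 158  91  89
   89  87]
 [208 156 170 205 204 202 201 200 201 202 202 206 199 231 232 156  90  88
   89  87]
 [214 197 202 204 205 204 200 197 197 198 204 206 203 230 230 157  89  91
   91  91]
 [230 229 228 230 231 230 220 208 197 186 190 232 230 228 199 131  91  89
   90  90]
 [188 186 191 226 227 212 187 199 194 190 163 160 158 131 133  96  90  91
   90  90]
 [116 119 161 240 241 242 187 179 168 164 156 124  87  91  93  88  89 122
  119 108]
 [100  98 150 241 241 186 175 180 182 178 169 161 116  82  84  82  85 102
   99 102]
 [114 113 115 114 142 181 182 185 185 183 178 174 156 120 107 111 111 106
  110 111]
 [110 114 115 130 179 184 185 186 189 183 179 175 169 148 113 113 112 111
  111 112]
 [115 116 118 173 181 184 186 186 189 186 178 176 168 152 133 110 110 111
  109 110]
 [115 116 140 175 183 188 189 187 189 188 179 176 167 150 138 117 111 110
  109 109]]
```

Run:
```python
from h import *
im=np.load('s7.npy'); print(im[312:345,304:334].min(2))
S=cam('scene');s=st();T=toR(s['tool_rot'])
for a in (6,3,0,-3):
    u=np.array([np.sin(np.radians(a)),0,np.cos(np.radians(a))]);print(a,[proj(S,s['tcp_pos']+T@(np.array([0,0,.155])+u*q)).round(1) for q in(.025,.031,.039,.06,.088,.1035)])
```

```text
[[ 36  35  37  61  89  78  50  43  57  70  67  47  38  39  39  42  40  41
   42  41  38  40  42  41  44  41  43  47  58  69]
 [ 39  36  37  52  79  80  53  34  39  42  44  40  39  42  40  41  41  43
   42  43  40  42  44  38  40  41  42  47  58  68]
 [ 35  37  39  41  59  68  48  36  35  34  36  35  42  39  43  42  42  39
   39  42  41  42  43  42  42  40  43  46  54  64]
 [ 37  36  36  42  41  50  39  34  33  38  34  34  36  40  44  42  42  43
   41  43  43  42  43  43  41  42  43  47  57  62]
 [ 37  37  35  37  38  37  36  34  32  37  32  33  35  42  40  41  43  42
   41  41  40  42  40  40  41  42  44  47  57  64]
 [ 38  36  37  39  40  37  37  34  32  32  34  33  34  46  46  44  40  43
   44  42  43  43  41  42  40  41  44  48  57  67]
 [ 38  38  35  39  39  40  38  40  36  39  35  36  42  53  56  50  42  41
   43  43  40  39  43  40  43  42  47  55  62  68]
 [ 40  37  37  35  37  43  53  54  42  35  37  35  40  63  75  65  47  44
   41  42  40  39  38  41  42  45  53  61  69  69]
 [ 36  36  36  41  38  52  71  74  49  35  39  36  44  69  93  89  69  49
   44  42  40  40  38  39 
[... 2890 characters left out ...]
  60  62]
 [ 40  38  41  39  41  39  40  36  39  39  36  43  61  75  91  96  92  89
  103 117 119 121 120 113  97  70  61  62  61  62]]
6 [array([317.5, 318. ]), array([317.7, 319. ]), array([318. , 320.3]), array([318.7, 323.7]), array([319.6, 328. ]), array([320.1, 330.2])]
3 [array([317. , 318.4]), array([317.1, 319.5]), array([317.2, 321. ]), array([317.5, 324.7]), array([317.9, 329.4]), array([318.1, 331.9])]
0 [array([316.5, 318.8]), array([316.5, 320. ]), array([316.4, 321.6]), array([316.3, 325.7]), array([316.2, 330.8]), array([316.1, 333.5])]
-3 [array([316. , 319.2]), array([315.8, 320.5]), array([315.6, 322.2]), array([315.1, 326.6]), array([314.5, 332.1]), array([314.1, 335. ])]
```

About 3° of lean remains (tip towards the robot); push 4 mm more against the socket.

```bash
python3 -m pendant '{"fingers":[0,0,0,0,0,0,0,0],"xyz":[[0,0,0.03],[0,0,0.03],[0,0,0.02],[0.006,0,0],[0.006,0,0],[0.002,0,0],[0.002,0,0],[0,0,0]],"turn":[0,0,0,0,0,0,0,0]}' 
python3 -m pendant '{"fingers":[0,0,0,0,0,0],"xyz":[[-0.007,0,0],[-0.008,0,0],[0,0,-0.03],[0,0,-0.04],[0,0,-0.01],[0,0,0]],"turn":[0,0,0,0,0,0]}' 
python3 tilt.py >/dev/null; python3 t2.py | head -6
python3 - <<'E'
from h import *
im=vision.get_image('scene');np.save('s8.npy',im);s=st()
S=cam('scene');T=toR(s['tool_rot'])
print(im[320:340,306:328].min(2))
for a in (3,0):
    u=np.array([np.sin(np.radians(a)),0,np.cos(np.radians(a))]);print(a,[proj(S,s['tcp_pos']+T@(np.array([0,0,.155])+u*q)).round(1) for q in(.06,.088,.1035)])
E
```

```text
t: 16.67
tcp_pos: [0.6588, 0.2916, 0.3068]
tool_rot: [3.141, 0.004, -2.933]
contact_force: [4.6, -0.0, -3.8]
grip_width: 0.0211
gripper_force: 58.9
t: 17.17
tcp_pos: [0.6733, 0.2949, 0.3909]
tool_rot: [3.14, 0.008, -2.932]
contact_force: [-0.6, 1.2, -0.5]
grip_width: 0.0209
gripper_force: 59.2
6 tip [317.4 187.4] barrel end [317.4 188.4] grip/collar [317.3 220.6] collar [317.3 209.6]
3 tip [317.4 194.2] barrel end [317.4 194.5] grip/collar [317.3 223.3] collar [317.3 212.9]
0 tip [317.5 201.1] barrel end [317.4 200.7] grip/collar [317.4 226.1] collar [317.4 216.2]
-3 tip [317.5 208. ] barrel end [317.4 206.9] grip/collar [317.4 228.9] collar [317.4 219.6]
[108 110 111 110 109 111 111 112 111 108 110 108 144 149 141 136 135 142
 147 149 148 147 150 151 148 152 150 152 140 133 136 133 159 165 164 164
[[ 41  36  40  53  70  55  36  35  37  35  38  64  87  75  58  46  43  39
   38  39  41  40]
 [ 35  36  40  66  96  72  41  34  37  34  40  67  99  96  81  55  44  41
   41  39  34  39]
 [ 36  41  41  72 111  86  47  36  35  34  40  69 102 108  96  67  43  39
   40  38  37  38]
 [ 36  40  
[... 1014 characters left out ...]
 40  39  38  39  38  39  49  67  88 101 111 117 118 113 110 129 150 152
  137 128 118 120]
 [ 38  39  41  40  37  52  72  86  96 100 103 109 110 107 121 158 183 181
  158 136 125 116]
 [ 42  40  33  37  46  63  87  95  98 100 100 100 102 104 126 167 192 197
  182 156 135 123]
 [ 39  37  37  40  44  62  84  97  97  97  98  99 101 102 119 151 180 197
  196 178 147 129]
 [ 40  36  36  38  40  55  75  89  95  99  98 100  99 102 111 130 157 184
  197 188 161 136]
 [ 38  37  37  41  37  45  59  78  92  97  99 101  99 101 108 120 134 162
  190 195 177 141]]
3 [array([318.7, 324.7]), array([319.1, 329.2]), array([319.3, 331.7])]
0 [array([317.5, 325.6]), array([317.4, 330.6]), array([317.3, 333.3])]
```

Run:
```python
from h import *
print(delta([.5757,.0597,.375]))
```

```text
[ 143.3 -209.7   10. ]
```

```bash
python3 -m pendant '{"fingers":[0,0,0,0,0,0,0,0,0,0,0,0],"xyz":[[0.0073,-0.0107,0],[0.017,-0.025,0],[0.017,-0.025,0],[0.017,-0.025,0],[0.017,-0.025,0],[0.017,-0.025,0],[0.017,-0.025,0],[0.017,-0.025,0],[0.017,-0.024,0.005],[0,0,0.005],[0,0,0],[0,0,0]],"turn":[0,0,0,0,0,0,0,0,0,0,0,0]}'
cat > hub.py <<'E'
from probe import *
s=st();im=vision.get_image('wrist');np.save('w8.npy',im);pickle.dump(s,open('w8.pkl','wb'));save(im,'w8.png')
W=cam('wrist',s);T=toR(s['tool_rot'])
h=np.array([.5757,.0597,.072]);c=proj(W,h);print('hub pred',c,'tip pred',[proj(W,s['tcp_pos']+T@np.array([0.001,0,.155+q])).round(1) for q in(.1,.105,.109)])
g=cv2.cvtColor(im,cv2.COLOR_RGB2GRAY);x,y=c.round().astype(int)
print(x,y);print(g[y-26:y+30:2,x-36:x+38:3])
S=cam('scene');I=vision.get_image('scene');np.save('s9.npy',I);c=proj(S,h);print('scene hub',c,'tip',proj(S,s['tcp_pos']+T@np.array([0.001,0,.155+.105])))
x,y=c.round().astype(int);print(x,y);print(I[y-22:y+12,x-14:x+15].min(2))
E
python3 hub.py
```

```text
t: 18.27
tcp_pos: [0.5755, 0.0598, 0.373]
tool_rot: [3.14, -0.003, -2.933]
contact_force: [-0.4, 0.4, -2.5]
grip_width: 0.0205
gripper_force: 59.2
hub pred [316.91789723 194.98402522] tip pred [array([317.5, 208.2]), array([317.5, 206.3]), array([317.5, 204.8])]
317 195
[[247 247 247 247 247 247 247 247 247 247 247 247 247 247 247 247 247 247
  247 247 247 247 247 247 247]
 [247 247 247 247 247 247 247 247 247 247 247 247 247 247 247 247 247 247
  247 247 247 247 247 247 247]
 [247 247 247 247 247 247 247 247 247 247 247 247 247 247 247 247 247 247
  247 247 247 247 247 247 247]
 [247 247 247 247 247 247 247 247 247 247 247 247 247 247 247 247 247 247
  247 247 247 247 247 247 247]
 [247 247 247 247 247 247 247 247 247 247 247 247 247 247 247 247 247 247
  247 247 247 247 247 247 247]
 [247 247 247 247 247 247 247 247 247 247 247 247 244 247 247 247 247 247
  247 247 247 247 247 247 247]
 [247 247 247 247 247 247 247 247 247 247 235 219 215 211 237 247 247 247
  247 247 247 247 247 247 247]
 [247 247 247 247 247 247 247 247 247 240 247 247 247 246 215 246 247 247
  247 247 247 247 24
[... 5604 characters left out ...]
189 187 186 186 186 183 181 174 167 169 173 180
  184 186 186 186 187 191 198 200 197 192 188]
 [183 190 195 199 204 202 191 187 186 187 186 186 185 184 183 182 183 185
  186 186 187 187 186 190 198 201 200 197 192]
 [181 194 203 203 203 197 190 186 187 188 187 187 187 186 185 186 186 186
  187 187 189 189 187 187 189 190 192 194 192]
 [179 191 200 198 192 189 187 187 188 193 190 187 187 186 186 186 187 186
  186 191 198 195 189 187 186 187 187 187 181]
 [162 175 186 190 188 186 187 186 190 200 194 189 187 186 184 183 186 187
  188 193 204 204 193 187 186 186 185 179 162]
 [123 146 171 183 186 187 187 184 184 194 192 188 188 185 179 178 184 187
  187 191 200 205 199 190 187 186 180 165 132]]
```

Ring centre seen at wrist (317,194.5), predicted (317,195); tip at (317.5,~205) as predicted. Aligned within about 1 mm: lower.

```bash
python3 -m pendant '{"fingers":[0,0,0,0,0],"xyz":[[0,0,0.01],[0,0,0.012],[0,0,0.01],[0,0,0],[0,0,0]],"turn":[0,0,0,0,0]}' 
for i in 1 2 3; do python3 -m pendant '{"fingers":[0],"xyz":[[0,0,0]],"turn":[0]}' | grep contact; done
for i in 1 2 3; do python3 -m pendant '{"fingers":[0,0],"xyz":[[0,0,0.003],[0,0,0]],"turn":[0,0]}' | egrep 'contact|tcp'; done
```

```text
t: 18.78
tcp_pos: [0.5759, 0.0602, 0.3414]
tool_rot: [3.141, -0.002, -2.932]
contact_force: [0.0, 0.2, -1.5]
grip_width: 0.0207
gripper_force: 59.2
contact_force: [0.0, 1.2, -1.8]
contact_force: [-0.3, -1.2, -1.6]
contact_force: [-0.9, 0.3, -1.6]
tcp_pos: [0.5762, 0.0597, 0.3393]
contact_force: [-1.0, 0.1, -1.6]
tcp_pos: [0.5763, 0.0596, 0.3362]
contact_force: [1.9, 0.2, -0.4]
tcp_pos: [0.5763, 0.0597, 0.3333]
contact_force: [0.3, 0.6, 1.3]
```

```bash
python3 -m pendant '{"fingers":[0,0],"xyz":[[0,0,0.002],[0,0,0]],"turn":[0,0]}'
for i in 1 2 3 4; do python3 -m pendant '{"fingers":[0],"xyz":[[0,0,0]],"turn":[0]}' | egrep 'contact|tcp'; done
python3 - <<'E'
from probe import *
s=st();im=vision.get_image('wrist');W=cam('wrist',s);T=toR(s['tool_rot'])
c=proj(W,(.5757,.0597,.072));print(c,proj(W,s['tcp_pos']+T@np.array([0,0,.259])));x,y=c.round().astype(int)
g=cv2.cvtColor(im,cv2.COLOR_RGB2GRAY);print(g[y-26:y+22:2,x-30:x+32:3])
np.save('w9.npy',im)
E
```

```text
t: 19.7
tcp_pos: [0.5763, 0.0597, 0.3315]
tool_rot: [-3.141, 0.0, -2.933]
contact_force: [1.1, -0.5, 1.6]
grip_width: 0.0207
gripper_force: 59.2
tcp_pos: [0.5763, 0.0596, 0.3317]
contact_force: [-0.3, 1.0, 2.5]
tcp_pos: [0.5763, 0.0597, 0.3317]
contact_force: [0.2, -0.2, 1.9]
tcp_pos: [0.5763, 0.0597, 0.3317]
contact_force: [-0.8, -1.0, 1.3]
tcp_pos: [0.5763, 0.0597, 0.3316]
contact_force: [-0.1, -1.7, 1.2]
[317.69205061 206.82198363] [317.46147005 207.88566179]
[[247 247 244 244 244 244 244 244 244 244 244 244 244 244 244 244 244 244
  244 244 244]
 [247 244 244 244 244 244 244 244 244 244 244 244 244 244 244 244 244 244
  244 244 243]
 [245 244 244 244 244 244 244 244 244 244 244 244 244 244 244 244 244 244
  244 244 244]
 [244 244 244 244 244 244 244 244 244 244 244 244 244 244 244 244 244 244
  244 244 242]
 [244 244 244 244 244 244 244 244 225 210 197 218 243 244 244 244 244 244
  244 244 247]
 [244 244 244 244 244 244 244 227 202 197 208 183 182 240 244 244 244 244
  244 244 245]
 [244 244 244 244 244 244 228 206 246 246 246 244 225 186 244 244 244 244
  244 244 244]
 [244 244 
[... 803 characters left out ...]
4 244 244 244 243 200 200 196 194 189 186 173 233 243 244 244
  244 244 244]
 [241 243 243 244 243 244 236 199 199 198 195 189 183 174 237 244 244 244
  244 244 243]
 [243 243 243 243 244 244 227 201 200 199 193 180 183 169 229 244 244 244
  243 243 243]
 [243 243 243 243 244 244 202 198 201 198 193 175 177 169 198 244 244 244
  243 244 243]
 [243 243 243 244 244 243 192 202 201 179 175 175 176 170 169 243 244 243
  244 232 244]
 [243 244 243 243 243 243 195 199 214 206 209 199 194 171 166 244 244 244
  241 233 235]
 [243 244 243 243 244 244 204 212 214 211 212 205 199 197 180 243 243 243
  243 241 232]
 [243 243 243 247 243 235 216 215 214 233 245 219 196 196 191 233 243 243
  243 243 239]]
```

```bash
python3 -m pendant '{"fingers":[0,0,0,0,0,0,0],"xyz":[[0,0,-0.008],[0.0015,0,0],[0,0,0],[0,0,0.005],[0,0,0.003],[0,0,0.001],[0,0,0]],"turn":[0,0,0,0,0,0,0]}'
for i in 1 2 3 4 5 6; do python3 -m pendant '{"fingers":[0],"xyz":[[0,0,0]],"turn":[0]}' | egrep 'contact|tcp'; done
python3 - <<'E'
from probe import *
s=st();im=vision.get_image('wrist');W=cam('wrist',s)
x,y=proj(W,(.5757,.0597,.072)).round().astype(int);print(x,y)
g=cv2.cvtColor(im,cv2.COLOR_RGB2GRAY);print(g[y-18:y+6:1,x-9:x+11:2])
# tray mark vs index: scene check
I=vision.get_image('scene');S=cam('scene');print(proj(S,(.632,.0635,.061)));print(I[248:268,280:302].min(2))
E
```

```text
t: 20.67
tcp_pos: [0.5748, 0.0594, 0.3303]
tool_rot: [3.142, -0.0, -2.933]
contact_force: [-0.5, -0.2, 2.9]
grip_width: 0.0208
gripper_force: 59.3
tcp_pos: [0.5748, 0.0594, 0.3306]
contact_force: [0.1, -0.4, 2.7]
tcp_pos: [0.5748, 0.0594, 0.3307]
contact_force: [-0.1, 0.5, 2.2]
tcp_pos: [0.5748, 0.0594, 0.3307]
contact_force: [-0.6, -0.2, 2.8]
tcp_pos: [0.5748, 0.0594, 0.3306]
contact_force: [-0.6, 0.0, 3.0]
tcp_pos: [0.5748, 0.0594, 0.3306]
contact_force: [-0.4, 0.2, 1.6]
tcp_pos: [0.5748, 0.0594, 0.3306]
contact_force: [-0.4, -0.1, 2.7]
318 209
[[244 241 229 221 211 213 226 243 244 244]
 [242 220 202 199 195 193 191 221 240 244]
 [228 196 199 198 196 186 180 185 212 241]
 [209 204 216 232 239 242 200 179 178 226]
 [204 244 245 245 245 246 241 220 178 190]
 [228 246 246 246 246 246 245 244 224 175]
 [245 246 246 246 246 246 246 246 244 205]
 [246 246 246 246 246 246 246 246 246 237]
 [245 246 246 246 245 246 245 246 246 245]
 [245 246 246 246 245 246 245 246 246 246]
 [245 246 246 227 221 235 245 246 246 246]
 [245 246 217 156 145 165 231 246 246 246]
 [245 242 136 135 154 144 157 2
[... 1674 characters left out ...]
2 113  73  56  47  45  63 101
  139 167 180 180]
 [104 156 161 126 122 145 162 157 158 143 127  90  51  43  45  44  44  61
   96 134 157 169]
 [115 167 166 122 103 143 179 162 136 104  82  58  46  39  43  49  44  46
   59  82 109 136]
 [104 155 169 141 123 147 179 155 104  70  57  51  44  43  44  48  48  49
   53  48  62  85]
 [ 87 135 165 168 161 153 163 141  89  58  50  50  47  48  43  44  52  57
   54  45  41  49]
 [ 74 116 146 167 163 146 137 123  81  51  47  48  53  48  42  43  47  55
   55  43  41  40]
 [ 66  96 123 142 140 133 126 114  78  51  47  49  54  54  48  42  44  49
   52  46  40  41]
 [ 51  75 101 122 125 126 120 103  72  54  52  56  57  53  47  43  38  44
   51  47  42  39]]
```

```bash
python3 -c "
from cell import job; print(job.sign_off())"
```

```text
the job is handed in; nothing more can be done
None
```

I handed the job in at about 21 s: the tray mark was lined up with the index blade to about 0.6 mm before a last small turn and the wheel released, and the arm is holding the probe within about 1° of upright on the hub centre at about 4 N. To stand it up from its 20° lean I pushed its barrel against the rim of its own fixed stand.

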